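# Tap a bearing cup square into its block

## Robot

A 6-joint arm with a two-finger parallel gripper is mounted at the origin on a cart in front of the work surface, level with it; the furniture and walls round the work are solid. World frame = base frame: x ahead of the robot, y to its left, z up, the work surface at z = 0. Lengths are in m, angles in degrees, forces in N, time in s.
With the tool pointing down it reaches from about 0.275 to 0.75 m from the base axis. Payload 10.2 kg.
Tool frame: the origin (TCP) lies on the centre line of the jaws, within the pads' length; the fingertips stand 22 mm ahead of it and the grasp point (between the pads) lies 3 mm ahead of it; z points along the fingers, y is the line along which they close (so a half turn about z gives the same grasp; the last joint's range is limited). The gripper opens to 88 mm and grips with 3 to 60 N. Pads are 18 mm wide; open, the fingers measure 123 mm over their backs; the gripper's body (75 mm by 187 mm) begins 45 mm behind the grasp point.
Start: joints at [58.877, 17.928, 85.812, -0, 76.261, -12.8], TCP at [0.165, 0.498, 0.261] pointing down, gripper open.
Joint ranges: [-168.41, 168.41], [-55.51, 124.54], [10.69, 146.95], [-70.63, 250.63], [1, 178], [-165.06, 165.06]. Speed limits (degrees/s): [136.94, 136.94, 172.46, 180, 180, 180].

## Interface

Orientations are given as a 3x3 rotation matrix whose columns are the frame's x, y, z axes.
In Python, from rig import sense, capture, camera_info, finish_job gives the robot as it stands.
- The arm moves only by the tool step_arm, never from a script. Its argument "steps" is a list of rows, each an object of numbers: "tx", "ty", "tz": the shift along the tool's x, y, z in m; "yaw": the turn about the tool's z in rad. A call has exactly 5 rows; each row shifts and turns the commanded pose from where the row before left it, along the tool's axes as they then stand; what a row does not reach is not made up. A row lasts 1/10 s, in which the tool goes at most 50 mm and 8.59 degrees, less where a joint would pass 70% of its speed; a pose out of reach is approached as far as the arm can. A call with a gripper value outside its range is refused whole. "grip" is the opening in per cent of the stroke, from 0 (shut) to 100 (fully open), set as the call begins (left out, the last holds). The fingers move at their own pace and stop on an object; "force" is the grip in N (left out, the last holds). Time passes only in rows, so rows that do not move let the fingers close, or fill a call up. It gives the time, the measured TCP pose, the force, the opening and the grip force at its end, in the units of the state.
- sense(): the state, without advancing time (a new reading comes with each control period).
- capture(name): name is "scene" or "top"; returns the picture (420x560x3 uint8, red, green, blue); there is no depth.
- camera_info(name): a dict with "fx", "fy", "cx", "cy" (pixels), "D" ([k1, k2, p1, p2, k3] as OpenCV has them; the pictures are not rectified), "camera_from_world" (4x4, takes a point from world to camera coordinates). Camera axes: x right, y up, looking along -z (the intrinsics and any distortion apply to the point x, -y, -z); pixel columns grow to the right and rows downward; lengths in m; the calibration is good to about 2 mm. A picture is of the moment at which its call begins. camera_info takes no time and is no camera call.
- finish_job(): hands the job in; it is judged then, once.
The state is a dict: "time": time; "joints": joint angles; "joint_velocities": joint speeds; "joint_torque": joint torques, N m; "position": TCP position; "ee_rot": TCP orientation; "wrist_force": force on the tool from outside, world axes, zero at the start; "moment": the same for the moment, N m; "finger_gap": finger opening in m; "finger_force": force on a finger pad.
Only numpy, scipy, OpenCV 4.12 (cv2) and the standard library are available. Lean on these libraries where they do the work, as an engineer would, in place of code of your own. Each camera call takes 0.05 s, during which the arm holds its last target. There are 200 camera calls.

## Task

Take the drift out of its stand and use it to tap the steel bearing cup into its block, a little at a time at different places round the rim, until its flange sits fully home. Keep the cup square on the way: no side of its rim may stand more than 5 mm higher than the opposite side, and the gripper must not touch the cup. Then put the drift back upright in its stand, without disturbing the loose timer, tape roll and small weight.

Things in the scene. Friction and masses are not known exactly. Their poses are not given: they have to be found in the camera images.
- cup_top (a point): Steel bearing cup, started in the bore: flat flange ring, outer diameter 70 mm, hole 43 mm, 6 mm thick, over a 60 mm barrel. Point: centre of the flange's flat upper face; z is the cup's axis, x and y as the block's. Tap 28 mm from the axis. Home, the point is 6 mm (0.5 mm less if pressed hard) above bore_mouth; it starts 14 to 18 mm above it, leaning up to 0.05 rad.
- bore_mouth (a point): Centre of the bore (diameter 64 mm) at the upper face of the fixed aluminium bearing block, 110 x 110 x 36 mm, with a socket screw head (12 mm wide, 4 mm high) near each corner; z up, x and y along the block's sides. The upper face is 36 mm above the worktop.
- drift_grip (a point): Loose drift, 107 mm, 0.12 kg, upright in the stand with its collar on the stand's top: white nylon nose (diameter 14, length 44 mm) below, steel collar (diameter 36, 6 mm thick), round black handle (diameter 24, length 56 mm) above. Point: middle of the handle, on the axis, 78 mm above the nose's end, 28 mm above the collar's upper face; z up.
- stand_hole (a point): Centre of the hole (diameter 22 mm, right through) at the upper face of the fixed grey drift stand, a block 64 x 64 x 48 mm on the worktop; z up. With the drift home in it, drift_grip is 34 mm above this point.
- timer: Flat white timer, 73 x 65 x 19 mm, loose bystander; origin at the centre of its underside.
- tape: Roll of tape lying flat, 100 mm across, 25 mm high, loose bystander; origin at the centre of its underside.
- weight: Small brass calibration weight, diameter 19 mm, 22 mm high, loose bystander; origin at the centre of its underside.
- cup: The same cup; origin under the flange, 28 mm from the axis on its +x side. A stiff fit: it stays where left and never rises. About 8 to 10 N on one place of the rim lowers it there, rocking the cup about the opposite side. Each side (block +x, -x, +y, -y) can be lowered 6 mm by its own taps; home when all are used up. Pressing on a used-up side takes 17 N and moves the neighbours.
- drift: The drift itself (see drift_grip); origin at the end of its nose.
Things that resemble listed ones, but are neither listed nor needed, are in the scene too. Of the things like the part that bears stand_hole, leave any that is pink or yellow; of the rest the smaller one is meant.

How it is judged:
By the outcome, as a careful person would: the job done as asked, in the order asked, and still so for the second after the job is handed in, with the robot touching nothing.
It also fails if it takes over 58 s, if anything falls off the work surface, if the arm or the gripper's body presses on something with over 40 N, if the wrist force passes 120 N, or if a joint passes its speed limit or range.

## Working session

There is one attempt and no reset: what is moved stays moved. The work goes in short steps, Python scripts to look and compute and a tool call to move; the robot and the scene stay as the last step left them, time stands still between calls to the robot, and variables do not carry over. Pictures are saved under pics/ and viewed, at most 10 in all, crops included, and the job is handed in when it is done.

Besides the shell and the picture viewer there is one more tool, called as name([rows], argument=value, ...), one row to a line, values as JSON. step_arm: Moves the arm, as the interface text tells. Its arguments: {"type":"object","properties":{"steps":{"type":"array"},"grip":{"type":"number"},"force":{"type":"number"}},"required":["steps"]}

```bash
ls; mkdir -p pics
python3 - <<'E'
from rig import *
import cv2, numpy as np
s=sense(); print({k:np.round(v,3).tolist() for k,v in s.items()})
for n in("scene","top"):
    im=capture(n); np.save(f"pics/{n}0.npy",im)
    cv2.imwrite(f"pics/{n}0.png",im[:,:,::-1])
    c=camera_info(n); print(n,c["fx"],c["fy"],c["cx"],c["cy"],c["D"]); print(np.round(c["camera_from_world"],4).tolist())
E
```

```text
pics
{'time': 0.0, 'joints': [58.877, 17.956, 85.853, 0.0, 76.261, -12.8], 'joint_velocities': [0.009, -0.047, -0.014, 0.047, 0.05, -0.067], 'joint_torque': [0.0, -40.22, -25.227, 0.07, 0.035, -0.0], 'position': [0.165, 0.498, 0.26], 'ee_rot': [[-0.949, 0.314, -0.001], [0.314, 0.949, -0.001], [0.0, -0.001, -1.0]], 'wrist_force': [0.327, 0.101, -0.379], 'moment': [0.004, -0.012, -0.006], 'finger_force': 0.0, 'finger_gap': 0.088}
scene 523.7814157292489 523.7814157292489 270.2493096467251 208.2778908701035 [0.05320631 0.         0.         0.         0.        ]
[[0.598, -0.8014, 0.009, -0.3136], [0.3948, 0.3043, 0.8669, -0.2909], [-0.6975, -0.5149, 0.4984, -0.8166], [0.0, 0.0, 0.0, 1.0]]
top 392.86174831614636 392.86174831614636 275.85266961623944 213.12755937612727 [-0.06561695  0.          0.          0.          0.        ]
[[-0.0292, -0.9995, -0.0129, 0.0365], [0.9885, -0.0308, 0.148, -0.5499], [-0.1483, -0.0084, 0.9889, -1.0549], [0.0, 0.0, 0.0, 1.0]]
```

View pics/scene0.png

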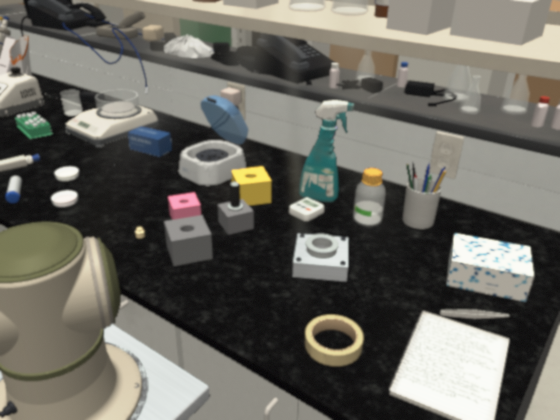

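View pics/top0.png

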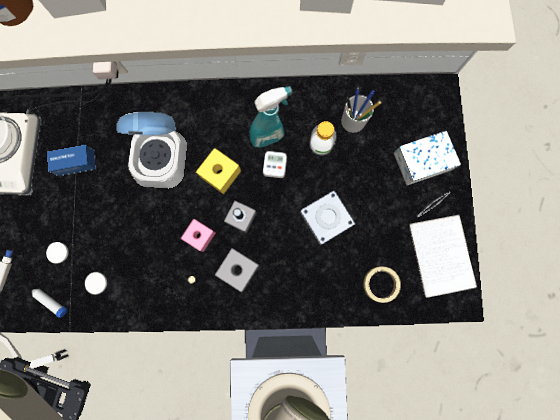

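The scene picture shows the drift upright in the small grey stand (235,212), a bigger grey block (188,240), the bearing block with the cup (322,252), tape (334,340), timer (307,209) and weight (140,232). In the top picture these are at stand (240,215), block (328,217), timer (275,164), tape (382,285) and weight (192,280).

```bash
cat > h.py <<'E'
import numpy as np, cv2
from rig import *
def cam(n):
    c=camera_info(n); return np.array([[c["fx"],0,c["cx"]],[0,c["fy"],c["cy"]],[0,0,1.]]),np.array(c["D"],float),np.array(c["camera_from_world"])
def plane(n,uv,z):
    K,D,T=cam(n); p=cv2.undistortPoints(np.array(uv,float).reshape(-1,1,2),K,D).reshape(-1,2)
    d=np.c_[p[:,0],-p[:,1],-np.ones(len(p))]@T[:3,:3]; o=-T[:3,:3].T@T[:3,3]
    return o+d*((z-o[2])/d[:,2])[:,None]
def proj(n,P):
    K,D,T=cam(n); P=np.array(P,float).reshape(-1,3)@T[:3,:3].T+T[:3,3]
    return cv2.projectPoints(P*[1,-1,-1],np.zeros(3),np.zeros(3),K,D)[0].reshape(-1,2)
def crop(im,x,y,w,h,s): return cv2.resize(im[y:y+h,x:x+w],None,fx=s,fy=s,interpolation=cv2.INTER_CUBIC)
E
python3 - <<'E'
from h import *
t=np.load("pics/top0.npy"); s=np.load("pics/scene0.npy")
a=np.hstack([crop(t,292,180,75,75,5.3333),crop(t,202,180,75,75,5.3333)])
b=np.hstack([crop(s,282,212,80,40*2-20,5),crop(s,195,172,80,60,5)])[:, :800]
out=np.vstack([crop(a,0,0,800,400,.75)if 0 else a[:400],cv2.resize(b,(533,200))if 0 else b[:200]])
cv2.imwrite("pics/c1.png",out[:,:,::-1]); print(out.shape)
# bright block outline in top
g=cv2.cvtColor(t,cv2.COLOR_RGB2HSV)
def comp(box,mask):
    x,y,w,h=box; m=np.zeros_like(mask); m[y:y+h,x:x+w]=mask[y:y+h,x:x+w]
    cs=max(cv2.findContours(m,cv2.RETR_EXTERNAL,cv2.CHAIN_APPROX_NONE)[0],key=cv2.contourArea)
    return cs
m=(t.max(2)>90).astype(np.uint8)
for nm,box in dict(block=(292,180,75,75),stand=(218,194,45,45),timer=(255,140,40,45),tape=(355,258,60,55),weight=(180,270,25,20)).items():
    c=comp(box,m); r=cv2.minAreaRect(c); print(nm,np.round(r[0],1),np.round(r[1],1),r[2]); print(np.round(plane("top",cv2.boxPoints(r),{"block":.036,"stand":.048}.get(nm,.02)),4).tolist())
E
```

```text
(600, 800, 3)
block [327.4 216.8] [40.4 40.7] 58.570438385009766
[[0.558, -0.0467, 0.036], [0.6156, -0.1471, 0.036], [0.5155, -0.201, 0.036], [0.4595, -0.1014, 0.036]]
stand [239.5 215.5] [23.7 23.7] 26.56505012512207
[[0.5327, 0.1653, 0.048], [0.5915, 0.135, 0.048], [0.5597, 0.0764, 0.048], [0.5015, 0.1069, 0.048]]
timer [274.4 164. ] [22.5 25.6] 6.340191841125488
[[0.6649, 0.0574, 0.02], [0.7411, 0.0473, 0.02], [0.7313, -0.0178, 0.02], [0.6555, -0.007, 0.02]]
tape [382. 284.] [36. 36.] 90.0
[[0.397, -0.2216, 0.02], [0.3935, -0.3228, 0.02], [0.2946, -0.3161, 0.02], [0.2983, -0.216, 0.02]]
weight [191.2 279.3] [6.4 7.1] 45.0
[[0.3741, 0.2754, 0.02], [0.3876, 0.2612, 0.02], [0.3748, 0.2486, 0.02], [0.3613, 0.2627, 0.02]]
```

View pics/c1.png

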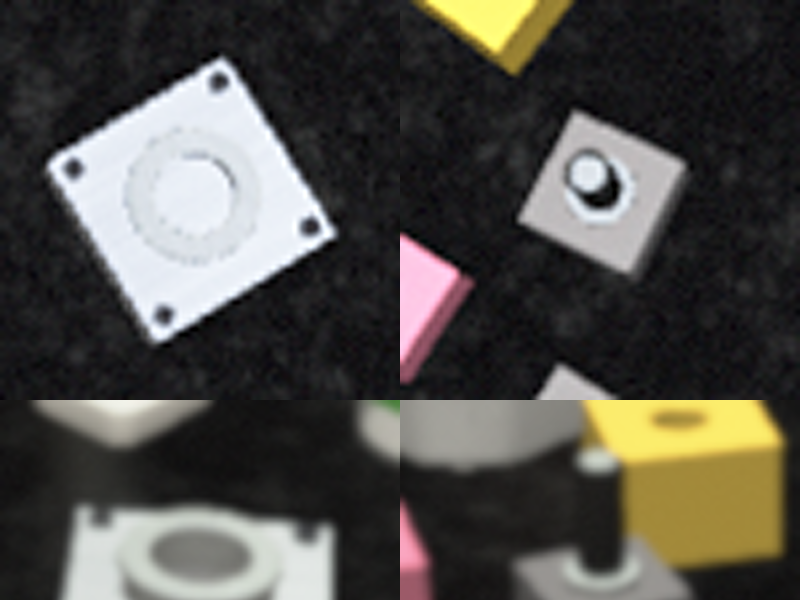

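The close-up shows the block's corners (crop 228,57 / 335,235 / 157,343 / 48,162) with the flange centre at (193,194), and the handle's top disc at (588,172) in the top view and (600,461) in the scene view.

Run:
```python
from h import *
A=lambda x,y:(292+x/5.3333-.4,180+y/5.3333-.4)
c=plane("top",[A(228,57),A(335,235),A(157,343),A(48,162)],.036); print(c.round(4).tolist(),c.mean(0)); 
e=c[1]-c[0];print("ang",np.degrees(np.arctan2(e[1],e[0])), [np.linalg.norm(c[i]-c[i-1]).round(4) for i in range(4)])
e=c[2]-c[1];print("ang",np.degrees(np.arctan2(e[1],e[0])))
for z in(.048,.052):print("flange",plane("top",[A(193,194)],z), )
S=lambda x,y:(282+x/5-.4,212+y/5-.4)
print("flange scene",plane("scene",[S(200,(510+607)/2-400)],.052), plane("scene",[S(200,(544+578+40)/2-400)],.036))
print("handle top",plane("top",[(237.2-.4,212.2-.4)],.110))
print("scene",plane("scene",[(235-.4,184.2-.4)],.110))
B=lambda x,y:(202+(x-400)/5.3333-.4,180+y/5.3333-.4)
# stand top corners
c=plane("top",[B(575,111),B(686,165),B(632,272),B(517,219)],.048);print("stand",c.mean(0),[np.linalg.norm(c[i]-c[i-1]).round(4) for i in range(4)])
print("collar",plane("top",[B(599,189)],.054))
print("yellow",plane("top",[(222.8,193.5)],.0))
```

```text
[[0.6116, -0.1473, 0.036], [0.5149, -0.1985, 0.036], [0.4614, -0.1027, 0.036], [0.5583, -0.0497, 0.036]] [ 0.53656612 -0.12453509  0.036     ]
ang -152.1022069664013 [np.float64(0.1112), np.float64(0.1094), np.float64(0.1097), np.float64(0.1104)]
ang 119.19200340949868
flange [[ 0.5372655  -0.12362303  0.048     ]]
flange [[ 0.53671185 -0.12312438  0.052     ]]
flange scene [[ 0.5341184  -0.12637991  0.052     ]] [[ 0.54050032 -0.12348906  0.036     ]]
handle top [[0.54711302 0.12143883 0.11      ]]
scene [[0.5456566  0.11931019 0.11      ]]
stand [0.54617884 0.1206943  0.048     ] [np.float64(0.0641), np.float64(0.0651), np.float64(0.0624), np.float64(0.0663)]
collar [[0.54665821 0.12183903 0.054     ]]
yellow [[0.61980819 0.17375516 0.        ]]
```

step_arm([
  {"yaw": -0.1065},
  {"yaw": -0.1065},
  {"yaw": -0.1065},
  {"tx": -0.03, "ty": -0.03},
  {"tx": -0.033, "ty": -0.033},
], grip=60)

```text
schema error: expected keys tx, ty, tz, yaw
```

step_arm([
  {"tx": -0.034, "ty": -0.034},
  {"tx": -0.034, "ty": -0.034},
  {"tx": -0.034, "ty": -0.034},
  {"tx": -0.034, "ty": -0.034},
  {"tx": -0.034, "ty": -0.034},
])

```text
schema error: expected keys tx, ty, tz, yaw
```

step_arm([
  {"tx": -0.034, "ty": -0.034},
  {"tx": -0.034, "ty": -0.034},
  {"tx": -0.034, "ty": -0.034},
  {"tx": -0.03, "ty": -0.03},
  {},
])

```text
schema error: expected keys tx, ty, tz, yaw
```

step_arm([
  {"tx": 0, "ty": 0, "tz": 0, "yaw": -0.1065},
  {"tx": 0, "ty": 0, "tz": 0, "yaw": -0.1065},
  {"tx": 0, "ty": 0, "tz": 0, "yaw": -0.1065},
  {"tx": -0.03, "ty": -0.03, "tz": 0, "yaw": 0},
  {"tx": -0.033, "ty": -0.033, "tz": 0, "yaw": 0},
], grip=60)

```text
time: 0.6
position: [0.228, 0.4348, 0.2602]
ee_rot: [[-1.0, -0.003, -0.001], [-0.003, 1.0, -0.001], [0.001, -0.001, -1.0]]
wrist_force: [-0.2, 0.4, 0.1]
finger_gap: 0.0535
finger_force: 0.0
```

step_arm([
  {"tx": -0.034, "ty": -0.034, "tz": 0, "yaw": 0},
  {"tx": -0.034, "ty": -0.034, "tz": 0, "yaw": 0},
  {"tx": -0.034, "ty": -0.034, "tz": 0, "yaw": 0},
  {"tx": -0.034, "ty": -0.034, "tz": 0, "yaw": 0},
  {"tx": -0.034, "ty": -0.034, "tz": 0, "yaw": 0},
])

```text
time: 1.1
position: [0.399, 0.2636, 0.2606]
ee_rot: [[-1.0, 0.0, -0.0], [0.0, 1.0, 0.0], [0.0, 0.0, -1.0]]
wrist_force: [0.1, 0.4, -1.2]
finger_gap: 0.0529
finger_force: 0.0
```

step_arm([
  {"tx": -0.034, "ty": -0.034, "tz": 0, "yaw": 0},
  {"tx": -0.034, "ty": -0.034, "tz": 0, "yaw": 0},
  {"tx": -0.034, "ty": -0.034, "tz": 0, "yaw": 0},
  {"tx": -0.03, "ty": -0.03, "tz": 0, "yaw": 0},
  {"tx": 0, "ty": 0, "tz": 0, "yaw": 0},
])

```text
time: 1.6
position: [0.5323, 0.1298, 0.2597]
ee_rot: [[-1.0, 0.005, -0.001], [0.005, 1.0, -0.001], [0.001, -0.001, -1.0]]
wrist_force: [0.5, 1.4, 0.3]
finger_gap: 0.0525
finger_force: 0.0
```

step_arm([
  {"tx": -0.0142, "ty": -0.0093, "tz": 0.03, "yaw": 0},
  {"tx": 0, "ty": 0, "tz": 0.045, "yaw": 0},
  {"tx": 0, "ty": 0, "tz": 0.045, "yaw": 0},
  {"tx": 0, "ty": 0, "tz": 0.035, "yaw": 0},
  {"tx": 0, "ty": 0, "tz": 0.0197, "yaw": 0},
])

```text
time: 2.1
position: [0.5423, 0.1246, 0.083]
ee_rot: [[-1.0, -0.0, -0.005], [-0.0, 1.0, 0.0], [0.005, 0.0, -1.0]]
wrist_force: [-0.4, 0.7, 0.4]
finger_gap: 0.0532
finger_force: 0.0
```

step_arm([
  {"tx": 0, "ty": 0, "tz": 0, "yaw": 0},
  {"tx": 0, "ty": 0, "tz": 0, "yaw": 0},
  {"tx": 0, "ty": 0, "tz": 0, "yaw": 0},
  {"tx": 0, "ty": 0, "tz": 0, "yaw": 0},
  {"tx": 0, "ty": 0, "tz": 0, "yaw": 0},
], grip=0, force=50)

```text
time: 2.6
position: [0.5447, 0.124, 0.0874]
ee_rot: [[-1.0, 0.0, 0.002], [0.0, 1.0, 0.0], [-0.002, 0.0, -1.0]]
wrist_force: [-1.0, -0.4, 6.6]
finger_gap: 0.0229
finger_force: 50.0
```

Run:
```python
from h import *
s=sense(); print({k:np.round(v,4).tolist() for k,v in s.items() if k in("time","position","ee_rot","wrist_force","moment","finger_gap","joint_velocities")})
t=capture("top");sc=capture("scene")
o=np.hstack([crop(t,202,170,80,80,5),crop(sc,195,140,80,80,5)])
cv2.imwrite("pics/g1.png",o[:,:,::-1]); s=sense(); print(s["position"],s["wrist_force"])
```

```text
{'time': 2.6, 'joint_velocities': [-0.0753, 0.0464, -0.1127, 0.0525, 0.1189, 0.0484], 'position': [0.5447, 0.124, 0.0874], 'ee_rot': [[-1.0, 0.0003, 0.0024], [0.0003, 1.0, 0.0001], [-0.0024, 0.0001, -1.0]], 'wrist_force': [-0.9662, -0.3682, 6.6309], 'moment': [-0.046, 0.1728, 0.0247], 'finger_gap': 0.0229}
[0.544738   0.12405295 0.08740258] [-1.3327982  -0.17616977  7.37783469]
```

View pics/g1.png

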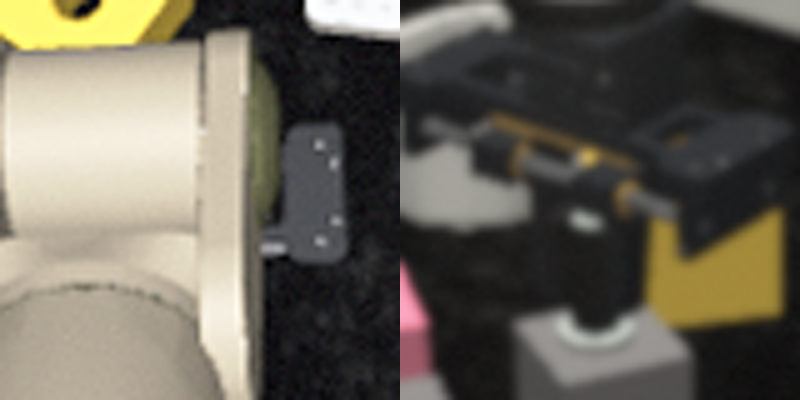

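The gripper holds the handle upright with the collar seated on the stand (scene crop 595,330).

step_arm([
  {"tx": 0, "ty": 0, "tz": -0.01, "yaw": 0},
  {"tx": 0, "ty": 0, "tz": -0.025, "yaw": 0},
  {"tx": 0, "ty": 0, "tz": -0.025, "yaw": 0},
  {"tx": 0, "ty": 0, "tz": -0.02, "yaw": 0},
  {"tx": 0, "ty": 0, "tz": 0, "yaw": 0},
])

```text
time: 3.2
position: [0.5452, 0.124, 0.169]
ee_rot: [[-1.0, 0.0, 0.005], [0.0, 1.0, 0.0], [-0.005, 0.0, -1.0]]
wrist_force: [-0.2, -0.2, -2.0]
finger_gap: 0.0231
finger_force: 50.0
```

Run:
```python
from h import *
s=sense(); print({k:np.round(v,4).tolist() for k,v in s.items() if k in("time","position","ee_rot","wrist_force","moment","finger_gap","joint_velocities")})
sc=capture("scene")
o=crop(sc,185,110,100,100,6)
cv2.imwrite("pics/g2.png",o[:,:,::-1]);
s=sense(); print(s["position"],s["wrist_force"])
```

```text
{'time': 3.2, 'joint_velocities': [-0.0072, 2.7647, 3.2256, 0.0106, -2.7971, -0.0008], 'position': [0.5452, 0.124, 0.169], 'ee_rot': [[-1.0, 0.0002, 0.0052], [0.0003, 1.0, 0.0001], [-0.0052, 0.0001, -1.0]], 'wrist_force': [-0.2094, -0.1995, -1.9774], 'moment': [0.0035, -0.029, 0.01], 'finger_gap': 0.0231}
[0.54442786 0.12399602 0.16700302] [-0.10217191  0.13867212 -2.05630859]
```

View pics/g2.png

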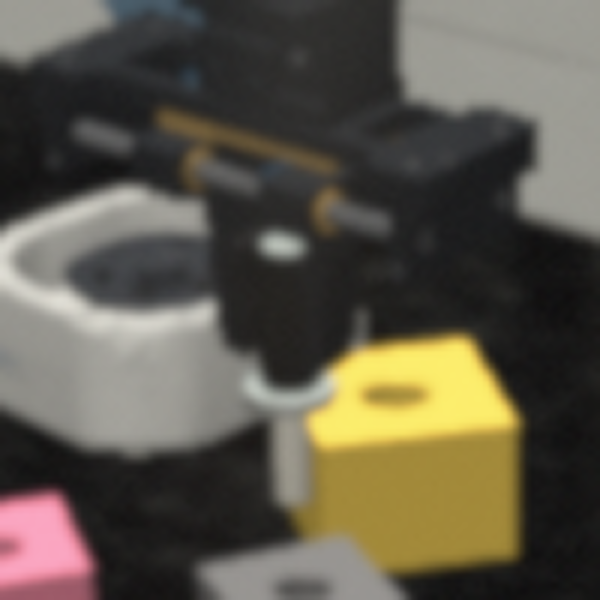

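The drift hangs from the gripper, clear of the stand: top disc at crop (283,245), collar (290,388), nose end (292,503).

Run:
```python
from h import *
px=lambda x,y:(185+x/6-.4,110+y/6-.4)
K,D,T=cam("scene")
for nm,q in dict(top=(283,245),collar=(290,385),tip=(292,501)).items():
    a=plane("scene",[px(*q)],.1)[0];b=plane("scene",[px(*q)],.2)[0]
    s=(.124-a[1])/(b[1]-a[1]); print(nm,(a+s*(b-a)).round(4))
# expected given vertical drift at TCP x: tops
for dz in(-.0874+.110,-.0874+.054,-.0874+.004): print(proj("scene",[.5445,.124,.167+dz]), )
print([px(283,245),px(290,385),px(292,501)])
print(proj("scene",[.5466,.1206,.048]),proj("scene",[.5447,.124,.048]),"hole seen",px(302,589))
h=plane("scene",[px(302,589)],.048);print(h)
```

```text
top [0.5447 0.124  0.1921]
collar [0.5463 0.124  0.134 ]
tip [0.5454 0.124  0.0843]
[[231.73605245 151.51633152]]
[[232.4310099  174.17995307]]
[[233.01830732 193.52105365]]
[(231.76666666666665, 150.43333333333334), (232.93333333333334, 173.76666666666668), (233.26666666666665, 193.1)]
[[235.09846751 206.89914055]] [[233.47367217 206.77898877]] hole seen (234.93333333333334, 207.76666666666668)
[[0.5432125  0.11825793 0.048     ]]
```

step_arm([
  {"tx": -0.0033, "ty": -0.03, "tz": 0, "yaw": 0},
  {"tx": -0.0033, "ty": -0.048, "tz": 0, "yaw": 0},
  {"tx": -0.0033, "ty": -0.048, "tz": 0, "yaw": 0},
  {"tx": -0.0033, "ty": -0.048, "tz": 0, "yaw": 0},
  {"tx": -0.0033, "ty": -0.048, "tz": 0, "yaw": 0},
])

```text
time: 3.75
position: [0.5599, -0.0997, 0.1646]
ee_rot: [[-1.0, 0.0, -0.002], [0.0, 1.0, 0.001], [0.002, 0.001, -1.0]]
wrist_force: [0.9, -0.9, -1.7]
finger_gap: 0.0231
finger_force: 50.0
```

step_arm([
  {"tx": 0, "ty": -0.013, "tz": 0, "yaw": 0},
  {"tx": 0, "ty": 0, "tz": 0, "yaw": 0},
  {"tx": 0, "ty": 0, "tz": 0, "yaw": 0},
  {"tx": 0, "ty": 0, "tz": 0, "yaw": 0},
  {"tx": 0, "ty": 0, "tz": 0, "yaw": 0},
])

```text
time: 4.25
position: [0.5606, -0.1096, 0.166]
ee_rot: [[-1.0, -0.002, -0.0], [-0.002, 1.0, 0.0], [0.0, 0.0, -1.0]]
wrist_force: [-0.2, 0.0, -1.6]
finger_gap: 0.0228
finger_force: 50.0
```

Run:
```python
from h import *
s=sense(); print({k:np.round(v,4).tolist() for k,v in s.items() if k in("time","position","ee_rot","wrist_force","moment","finger_gap","joint_velocities")})
sc=capture("scene")
o=crop(sc,265,150,100,100,6)
cv2.imwrite("pics/g3.png",o[:,:,::-1]);
s=sense(); print(s["position"],s["wrist_force"])
```

```text
{'time': 4.25, 'joint_velocities': [-0.3708, 0.0238, -0.1229, 0.0104, -0.012, -0.1475], 'position': [0.5606, -0.1096, 0.166], 'ee_rot': [[-1.0, -0.0016, -0.0001], [-0.0016, 1.0, 0.0002], [0.0001, 0.0002, -1.0]], 'wrist_force': [-0.1929, 0.0287, -1.6407], 'moment': [-0.0277, -0.0143, 0.02], 'finger_gap': 0.0228}
[ 0.56063417 -0.10984396  0.16603306] [-0.50794016 -0.55430059 -0.87843765]
```

View pics/g3.png

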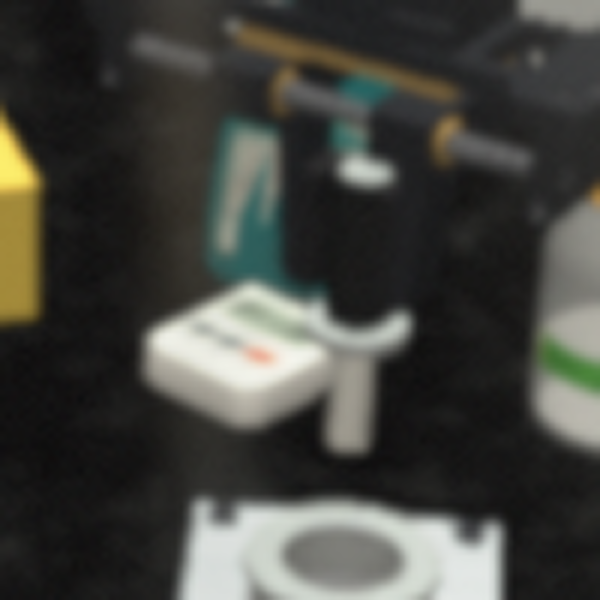

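The nose (end at crop 350,448) hangs above the block; the flange hole's ellipse is centred at about (343,559), flange left/right edges at 243 and 440.

Run:
```python
from h import *
px=lambda x,y:(265+x/6-.4,150+y/6-.4)
for z in(.050,.054):print(plane("scene",[px(343,559),px(341.5,556)],z))
print("tip",plane("scene",[px(349,448)],.166-.0834))
# front/back screw and corners for reference: draw expected
print((proj("scene",[[.5365,-.1245,.052],[.5365,-.1245,.036]])-[264.6,149.6])*6)
a=np.radians(np.arange(0,360,5))
for z in(.050,.052,.054):
  for r in(.0215,.035):
    q=(proj("scene",np.c_[.5365+r*np.cos(a),-.1245+r*np.sin(a),np.full(72,z)])-[264.6,149.6])*6
    print(z,r,q.min(0).round(),q.max(0).round())
```

```text
[[ 0.53868161 -0.12409051  0.05      ]
 [ 0.53997927 -0.12266693  0.05      ]]
[[ 0.53341406 -0.12709183  0.054     ]
 [ 0.53470325 -0.12567756  0.054     ]]
tip [[ 0.55699945 -0.11298566  0.0826    ]]
[[341.02462472 557.37418322]
 [338.43296794 595.26200138]]
0.05 0.0215 [279. 529.] [402. 597.]
0.05 0.035 [241. 508.] [441. 619.]
0.052 0.0215 [279. 524.] [403. 592.]
0.052 0.035 [241. 503.] [442. 614.]
0.054 0.0215 [280. 519.] [403. 587.]
0.054 0.035 [241. 499.] [442. 610.]
```

step_arm([
  {"tx": 0, "ty": -0.0013, "tz": 0.012, "yaw": 0},
  {"tx": 0, "ty": 0, "tz": 0.012, "yaw": 0},
  {"tx": 0, "ty": 0, "tz": 0, "yaw": 0},
  {"tx": 0, "ty": 0, "tz": 0, "yaw": 0},
  {"tx": 0, "ty": 0, "tz": 0, "yaw": 0},
])

```text
time: 4.8
position: [0.5607, -0.1124, 0.1422]
ee_rot: [[-1.0, 0.0, 0.0], [0.0, 1.0, -0.0], [-0.0, -0.0, -1.0]]
wrist_force: [0.3, 0.8, -1.9]
finger_gap: 0.0226
finger_force: 50.0
```

step_arm([
  {"tx": 0, "ty": 0, "tz": 0.001, "yaw": 0},
  {"tx": 0, "ty": 0, "tz": 0.001, "yaw": 0},
  {"tx": 0, "ty": 0, "tz": 0.001, "yaw": 0},
  {"tx": 0, "ty": 0, "tz": 0, "yaw": 0},
  {"tx": 0, "ty": 0, "tz": 0, "yaw": 0},
])

```text
time: 5.3
position: [0.5606, -0.1123, 0.139]
ee_rot: [[-1.0, 0.0, 0.0], [0.0, 1.0, -0.0], [-0.0, -0.0, -1.0]]
wrist_force: [-0.3, -0.5, -1.1]
finger_gap: 0.0227
finger_force: 50.0
```

step_arm([
  {"tx": 0, "ty": 0, "tz": 0.001, "yaw": 0},
  {"tx": 0, "ty": 0, "tz": 0.001, "yaw": 0},
  {"tx": 0, "ty": 0, "tz": 0, "yaw": 0},
  {"tx": 0, "ty": 0, "tz": 0, "yaw": 0},
  {"tx": 0, "ty": 0, "tz": 0, "yaw": 0},
])

```text
time: 5.8
position: [0.5606, -0.1123, 0.137]
ee_rot: [[-1.0, 0.0, 0.0], [0.0, 1.0, -0.0], [-0.0, -0.0, -1.0]]
wrist_force: [0.3, -0.2, -0.2]
finger_gap: 0.0226
finger_force: 50.0
```

step_arm([
  {"tx": 0, "ty": 0, "tz": 0.001, "yaw": 0},
  {"tx": 0, "ty": 0, "tz": 0, "yaw": 0},
  {"tx": 0, "ty": 0, "tz": 0, "yaw": 0},
  {"tx": 0, "ty": 0, "tz": 0, "yaw": 0},
  {"tx": 0, "ty": 0, "tz": 0, "yaw": 0},
])

```text
time: 6.3
position: [0.5608, -0.1124, 0.1366]
ee_rot: [[-1.0, 0.0, 0.001], [0.0, 1.0, -0.0], [-0.001, -0.0, -1.0]]
wrist_force: [-1.3, 0.9, 5.2]
finger_gap: 0.0231
finger_force: 50.0
```

step_arm([
  {"tx": 0, "ty": 0, "tz": -0.01, "yaw": 0},
  {"tx": 0.0244, "ty": -0.0128, "tz": 0, "yaw": 0},
  {"tx": 0.0244, "ty": -0.0128, "tz": 0, "yaw": 0},
  {"tx": 0, "ty": 0, "tz": 0.003, "yaw": 0},
  {"tx": 0, "ty": 0, "tz": 0.003, "yaw": 0},
])

```text
time: 6.8
position: [0.5119, -0.1381, 0.1403]
ee_rot: [[-1.0, 0.001, 0.001], [0.001, 1.0, -0.0], [-0.001, -0.0, -1.0]]
wrist_force: [-0.5, 0.2, -1.7]
finger_gap: 0.0228
finger_force: 50.0
```

step_arm([
  {"tx": 0, "ty": 0, "tz": 0, "yaw": 0},
  {"tx": 0, "ty": 0, "tz": 0.001, "yaw": 0},
  {"tx": 0, "ty": 0, "tz": 0, "yaw": 0},
  {"tx": 0, "ty": 0, "tz": 0, "yaw": 0},
  {"tx": 0, "ty": 0, "tz": 0, "yaw": 0},
])

```text
time: 7.3
position: [0.5119, -0.1378, 0.139]
ee_rot: [[-1.0, 0.0, 0.0], [0.0, 1.0, -0.0], [-0.0, -0.0, -1.0]]
wrist_force: [0.6, -0.0, -1.3]
finger_gap: 0.0226
finger_force: 50.0
```

step_arm([
  {"tx": 0, "ty": 0, "tz": 0.001, "yaw": 0},
  {"tx": 0, "ty": 0, "tz": 0.001, "yaw": 0},
  {"tx": 0, "ty": 0, "tz": 0, "yaw": 0},
  {"tx": 0, "ty": 0, "tz": 0, "yaw": 0},
  {"tx": 0, "ty": 0, "tz": 0, "yaw": 0},
])

```text
time: 7.8
position: [0.5118, -0.1379, 0.1371]
ee_rot: [[-1.0, 0.0, 0.0], [0.0, 1.0, -0.0], [-0.0, -0.0, -1.0]]
wrist_force: [-0.1, 0.5, -0.8]
finger_gap: 0.023
finger_force: 50.0
```

step_arm([
  {"tx": 0, "ty": 0, "tz": 0.001, "yaw": 0},
  {"tx": 0, "ty": 0, "tz": 0, "yaw": 0},
  {"tx": 0, "ty": 0, "tz": 0, "yaw": 0},
  {"tx": 0, "ty": 0, "tz": 0, "yaw": 0},
  {"tx": 0, "ty": 0, "tz": 0, "yaw": 0},
])

```text
time: 8.3
position: [0.5119, -0.138, 0.1365]
ee_rot: [[-1.0, 0.0, 0.001], [0.0, 1.0, -0.0], [-0.001, -0.0, -1.0]]
wrist_force: [-1.8, 0.4, 6.5]
finger_gap: 0.0228
finger_force: 50.0
```

step_arm([
  {"tx": 0, "ty": 0, "tz": -0.01, "yaw": 0},
  {"tx": -0.0112, "ty": 0.038, "tz": 0, "yaw": 0},
  {"tx": 0, "ty": 0, "tz": 0.003, "yaw": 0},
  {"tx": 0, "ty": 0, "tz": 0.004, "yaw": 0},
  {"tx": 0, "ty": 0, "tz": 0, "yaw": 0},
])

```text
time: 8.8
position: [0.5226, -0.1004, 0.1384]
ee_rot: [[-1.0, 0.001, -0.001], [0.001, 1.0, 0.0], [0.001, 0.0, -1.0]]
wrist_force: [-0.4, -0.3, -0.3]
finger_gap: 0.0229
finger_force: 50.0
```

step_arm([
  {"tx": 0, "ty": 0, "tz": 0.001, "yaw": 0},
  {"tx": 0, "ty": 0, "tz": 0, "yaw": 0},
  {"tx": 0, "ty": 0, "tz": 0, "yaw": 0},
  {"tx": 0, "ty": 0, "tz": 0, "yaw": 0},
  {"tx": 0, "ty": 0, "tz": 0, "yaw": 0},
])

```text
time: 9.3
position: [0.523, -0.1, 0.1381]
ee_rot: [[-1.0, 0.0, 0.0], [0.0, 1.0, -0.0], [-0.0, -0.0, -1.0]]
wrist_force: [-0.5, 0.4, -2.2]
finger_gap: 0.0226
finger_force: 50.0
```

step_arm([
  {"tx": 0, "ty": 0, "tz": 0.001, "yaw": 0},
  {"tx": 0, "ty": 0, "tz": 0, "yaw": 0},
  {"tx": 0, "ty": 0, "tz": 0, "yaw": 0},
  {"tx": 0, "ty": 0, "tz": 0, "yaw": 0},
  {"tx": 0, "ty": 0, "tz": 0, "yaw": 0},
])

```text
time: 9.8
position: [0.523, -0.0999, 0.137]
ee_rot: [[-1.0, 0.0, -0.0], [0.0, 1.0, -0.0], [0.0, -0.0, -1.0]]
wrist_force: [-0.2, -0.5, -1.4]
finger_gap: 0.023
finger_force: 50.0
```

step_arm([
  {"tx": 0, "ty": 0, "tz": -0.01, "yaw": 0},
  {"tx": -0.0134, "ty": -0.0246, "tz": 0, "yaw": 0},
  {"tx": -0.0135, "ty": -0.0246, "tz": 0, "yaw": 0},
  {"tx": 0, "ty": 0, "tz": 0.004, "yaw": 0},
  {"tx": 0, "ty": 0, "tz": 0.003, "yaw": 0},
])

```text
time: 10.3
position: [0.5497, -0.1491, 0.14]
ee_rot: [[-1.0, 0.001, -0.0], [0.001, 1.0, 0.0], [0.0, 0.0, -1.0]]
wrist_force: [0.6, 0.1, -1.1]
finger_gap: 0.0229
finger_force: 50.0
```

step_arm([
  {"tx": 0, "ty": 0, "tz": 0.001, "yaw": 0},
  {"tx": 0, "ty": 0, "tz": 0.001, "yaw": 0},
  {"tx": 0, "ty": 0, "tz": 0, "yaw": 0},
  {"tx": 0, "ty": 0, "tz": 0, "yaw": 0},
  {"tx": 0, "ty": 0, "tz": 0, "yaw": 0},
])

```text
time: 10.8
position: [0.5499, -0.149, 0.1382]
ee_rot: [[-1.0, 0.0, 0.0], [0.0, 1.0, -0.0], [-0.0, -0.0, -1.0]]
wrist_force: [0.3, 1.0, -1.8]
finger_gap: 0.0231
finger_force: 50.0
```

step_arm([
  {"tx": 0, "ty": 0, "tz": 0.001, "yaw": 0},
  {"tx": 0, "ty": 0, "tz": 0, "yaw": 0},
  {"tx": 0, "ty": 0, "tz": 0, "yaw": 0},
  {"tx": 0, "ty": 0, "tz": 0, "yaw": 0},
  {"tx": 0, "ty": 0, "tz": 0, "yaw": 0},
])

```text
time: 11.3
position: [0.5499, -0.1491, 0.137]
ee_rot: [[-1.0, 0.0, 0.0], [0.0, 1.0, 0.0], [-0.0, 0.0, -1.0]]
wrist_force: [-0.3, 0.6, -1.7]
finger_gap: 0.0229
finger_force: 50.0
```

step_arm([
  {"tx": 0, "ty": 0, "tz": 0.001, "yaw": 0},
  {"tx": 0, "ty": 0, "tz": 0.001, "yaw": 0},
  {"tx": 0, "ty": 0, "tz": 0, "yaw": 0},
  {"tx": 0, "ty": 0, "tz": 0, "yaw": 0},
  {"tx": 0, "ty": 0, "tz": 0, "yaw": 0},
])

```text
time: 11.8
position: [0.5501, -0.1493, 0.1358]
ee_rot: [[-1.0, 0.0, 0.001], [0.0, 1.0, -0.001], [-0.001, -0.001, -1.0]]
wrist_force: [-1.2, 0.2, 4.7]
finger_gap: 0.0223
finger_force: 50.0
```

step_arm([
  {"tx": 0, "ty": 0, "tz": 0.001, "yaw": 0},
  {"tx": 0, "ty": 0, "tz": 0.001, "yaw": 0},
  {"tx": 0, "ty": 0, "tz": 0, "yaw": 0},
  {"tx": 0, "ty": 0, "tz": 0, "yaw": 0},
  {"tx": 0, "ty": 0, "tz": 0, "yaw": 0},
])

```text
time: 12.3
position: [0.5502, -0.1493, 0.1339]
ee_rot: [[-1.0, 0.0, 0.001], [0.0, 1.0, -0.001], [-0.001, -0.001, -1.0]]
wrist_force: [-1.2, -1.2, 5.8]
finger_gap: 0.0233
finger_force: 50.0
```

step_arm([
  {"tx": 0, "ty": 0, "tz": -0.011, "yaw": 0},
  {"tx": 0.0134, "ty": 0.0246, "tz": 0, "yaw": 0},
  {"tx": 0.0135, "ty": 0.0246, "tz": 0, "yaw": 0},
  {"tx": 0, "ty": 0, "tz": 0.006, "yaw": 0},
  {"tx": 0, "ty": 0, "tz": 0.002, "yaw": 0},
])

```text
time: 12.8
position: [0.5231, -0.0997, 0.1363]
ee_rot: [[-1.0, -0.0, 0.0], [-0.0, 1.0, 0.0], [-0.0, 0.0, -1.0]]
wrist_force: [-2.1, 4.1, 7.5]
finger_gap: 0.023
finger_force: 50.0
```

step_arm([
  {"tx": 0, "ty": 0, "tz": 0, "yaw": 0},
  {"tx": 0, "ty": 0, "tz": 0.002, "yaw": 0},
  {"tx": 0, "ty": 0, "tz": 0.0015, "yaw": 0},
  {"tx": 0, "ty": 0, "tz": 0, "yaw": 0},
  {"tx": 0, "ty": 0, "tz": 0, "yaw": 0},
])

```text
time: 13.3
position: [0.5234, -0.1004, 0.1328]
ee_rot: [[-1.0, 0.001, 0.001], [0.001, 1.0, -0.0], [-0.001, -0.0, -1.0]]
wrist_force: [-1.6, 1.3, 5.0]
finger_gap: 0.0228
finger_force: 50.0
```

step_arm([
  {"tx": 0, "ty": 0, "tz": -0.011, "yaw": 0},
  {"tx": -0.0381, "ty": -0.0112, "tz": 0, "yaw": 0},
  {"tx": 0, "ty": 0, "tz": 0, "yaw": 0},
  {"tx": 0, "ty": 0, "tz": 0.006, "yaw": 0},
  {"tx": 0, "ty": 0, "tz": 0.0025, "yaw": 0},
])

```text
time: 13.8
position: [0.5603, -0.111, 0.1342]
ee_rot: [[-1.0, 0.0, -0.002], [0.0, 1.0, 0.0], [0.002, 0.0, -1.0]]
wrist_force: [0.5, 0.8, -1.5]
finger_gap: 0.0228
finger_force: 50.0
```

step_arm([
  {"tx": 0, "ty": 0, "tz": 0.0025, "yaw": 0},
  {"tx": 0, "ty": 0, "tz": 0.0025, "yaw": 0},
  {"tx": 0, "ty": 0, "tz": 0, "yaw": 0},
  {"tx": 0, "ty": 0, "tz": 0, "yaw": 0},
  {"tx": 0, "ty": 0, "tz": 0, "yaw": 0},
])

```text
time: 14.3
position: [0.5609, -0.111, 0.1305]
ee_rot: [[-1.0, 0.0, 0.0], [0.0, 1.0, -0.0], [-0.0, -0.0, -1.0]]
wrist_force: [-1.8, 0.2, 5.3]
finger_gap: 0.023
finger_force: 50.0
```

step_arm([
  {"tx": 0, "ty": 0, "tz": -0.011, "yaw": 0},
  {"tx": 0.0246, "ty": -0.0134, "tz": 0, "yaw": 0},
  {"tx": 0.0246, "ty": -0.0134, "tz": 0, "yaw": 0},
  {"tx": 0, "ty": 0, "tz": 0.005, "yaw": 0},
  {"tx": 0, "ty": 0, "tz": 0.002, "yaw": 0},
])

```text
time: 14.8
position: [0.5119, -0.1381, 0.1341]
ee_rot: [[-1.0, 0.001, 0.0], [0.001, 1.0, -0.0], [-0.0, -0.0, -1.0]]
wrist_force: [-0.4, -0.2, -1.2]
finger_gap: 0.023
finger_force: 50.0
```

step_arm([
  {"tx": 0, "ty": 0, "tz": 0.0025, "yaw": 0},
  {"tx": 0, "ty": 0, "tz": 0.003, "yaw": 0},
  {"tx": 0, "ty": 0, "tz": 0, "yaw": 0},
  {"tx": 0, "ty": 0, "tz": 0, "yaw": 0},
  {"tx": 0, "ty": 0, "tz": 0, "yaw": 0},
])

```text
time: 15.3
position: [0.5124, -0.1379, 0.1289]
ee_rot: [[-1.0, -0.0, 0.001], [-0.0, 1.0, -0.001], [-0.001, -0.001, -1.0]]
wrist_force: [-2.0, -1.7, 5.9]
finger_gap: 0.0227
finger_force: 50.0
```

step_arm([
  {"tx": 0, "ty": 0, "tz": -0.009, "yaw": 0},
  {"tx": -0.038, "ty": -0.0112, "tz": 0, "yaw": 0},
  {"tx": 0, "ty": 0, "tz": 0, "yaw": 0},
  {"tx": 0, "ty": 0, "tz": 0.004, "yaw": 0},
  {"tx": 0, "ty": 0, "tz": 0.002, "yaw": 0},
])

```text
time: 15.8
position: [0.5492, -0.1486, 0.1309]
ee_rot: [[-1.0, 0.0, -0.001], [0.0, 1.0, 0.001], [0.001, 0.001, -1.0]]
wrist_force: [0.5, 0.2, -1.3]
finger_gap: 0.0231
finger_force: 50.0
```

step_arm([
  {"tx": 0, "ty": 0, "tz": 0.0025, "yaw": 0},
  {"tx": 0, "ty": 0, "tz": 0.002, "yaw": 0},
  {"tx": 0, "ty": 0, "tz": 0, "yaw": 0},
  {"tx": 0, "ty": 0, "tz": 0, "yaw": 0},
  {"tx": 0, "ty": 0, "tz": 0, "yaw": 0},
])

```text
time: 16.3
position: [0.5497, -0.1489, 0.1275]
ee_rot: [[-1.0, 0.0, 0.0], [0.0, 1.0, 0.0], [-0.0, 0.0, -1.0]]
wrist_force: [-2.8, 1.8, 4.9]
finger_gap: 0.0226
finger_force: 50.0
```

step_arm([
  {"tx": 0, "ty": 0, "tz": -0.009, "yaw": 0},
  {"tx": 0.0134, "ty": 0.0246, "tz": 0, "yaw": 0},
  {"tx": 0.0135, "ty": 0.0246, "tz": 0, "yaw": 0},
  {"tx": 0, "ty": 0, "tz": 0.003, "yaw": 0},
  {"tx": 0, "ty": 0, "tz": 0.002, "yaw": 0},
])

```text
time: 16.8
position: [0.5232, -0.1, 0.1312]
ee_rot: [[-1.0, -0.0, 0.001], [-0.0, 1.0, -0.001], [-0.001, -0.001, -1.0]]
wrist_force: [0.6, -0.2, -0.8]
finger_gap: 0.0227
finger_force: 50.0
```

step_arm([
  {"tx": 0, "ty": 0, "tz": 0.0025, "yaw": 0},
  {"tx": 0, "ty": 0, "tz": 0.002, "yaw": 0},
  {"tx": 0, "ty": 0, "tz": 0, "yaw": 0},
  {"tx": 0, "ty": 0, "tz": 0, "yaw": 0},
  {"tx": 0, "ty": 0, "tz": 0, "yaw": 0},
])

```text
time: 17.3
position: [0.5236, -0.1007, 0.1271]
ee_rot: [[-1.0, 0.001, 0.001], [0.001, 1.0, -0.0], [-0.001, -0.0, -1.0]]
wrist_force: [-0.8, 1.3, 7.1]
finger_gap: 0.0226
finger_force: 50.0
```

step_arm([
  {"tx": 0, "ty": 0, "tz": -0.008, "yaw": 0},
  {"tx": -0.0381, "ty": -0.0112, "tz": 0, "yaw": 0},
  {"tx": 0, "ty": 0, "tz": 0, "yaw": 0},
  {"tx": 0, "ty": 0, "tz": 0.003, "yaw": 0},
  {"tx": 0, "ty": 0, "tz": 0.002, "yaw": 0},
])

```text
time: 17.8
position: [0.5605, -0.1111, 0.129]
ee_rot: [[-1.0, 0.001, -0.001], [0.001, 1.0, 0.0], [0.001, 0.0, -1.0]]
wrist_force: [0.1, 0.4, -1.8]
finger_gap: 0.0227
finger_force: 50.0
```

step_arm([
  {"tx": 0, "ty": 0, "tz": 0.0025, "yaw": 0},
  {"tx": 0, "ty": 0, "tz": 0.0025, "yaw": 0},
  {"tx": 0, "ty": 0, "tz": 0, "yaw": 0},
  {"tx": 0, "ty": 0, "tz": 0, "yaw": 0},
  {"tx": 0, "ty": 0, "tz": 0, "yaw": 0},
])

```text
time: 18.3
position: [0.5609, -0.1111, 0.1251]
ee_rot: [[-1.0, 0.0, 0.0], [0.0, 1.0, -0.0], [-0.0, -0.0, -1.0]]
wrist_force: [-1.1, 0.9, 5.7]
finger_gap: 0.0225
finger_force: 50.0
```

step_arm([
  {"tx": 0, "ty": 0, "tz": -0.008, "yaw": 0},
  {"tx": 0.0246, "ty": -0.0134, "tz": 0, "yaw": 0},
  {"tx": 0.0246, "ty": -0.0134, "tz": 0, "yaw": 0},
  {"tx": 0, "ty": 0, "tz": 0.003, "yaw": 0},
  {"tx": 0, "ty": 0, "tz": 0.001, "yaw": 0},
])

```text
time: 18.8
position: [0.5119, -0.138, 0.1286]
ee_rot: [[-1.0, 0.001, 0.0], [0.001, 1.0, 0.0], [-0.0, 0.0, -1.0]]
wrist_force: [-0.8, 0.2, -2.0]
finger_gap: 0.0231
finger_force: 50.0
```

step_arm([
  {"tx": 0, "ty": 0, "tz": 0.0025, "yaw": 0},
  {"tx": 0, "ty": 0, "tz": 0.002, "yaw": 0},
  {"tx": 0, "ty": 0, "tz": 0, "yaw": 0},
  {"tx": 0, "ty": 0, "tz": 0, "yaw": 0},
  {"tx": 0, "ty": 0, "tz": 0, "yaw": 0},
])

```text
time: 19.3
position: [0.5127, -0.1378, 0.1249]
ee_rot: [[-1.0, -0.001, 0.001], [-0.001, 1.0, -0.001], [-0.001, -0.001, -1.0]]
wrist_force: [-2.0, -0.4, 7.9]
finger_gap: 0.0228
finger_force: 50.0
```

step_arm([
  {"tx": 0, "ty": 0, "tz": -0.008, "yaw": 0},
  {"tx": -0.038, "ty": -0.0112, "tz": 0, "yaw": 0},
  {"tx": 0, "ty": 0, "tz": 0, "yaw": 0},
  {"tx": 0, "ty": 0, "tz": 0.004, "yaw": 0},
  {"tx": 0, "ty": 0, "tz": 0.002, "yaw": 0},
])

```text
time: 19.8
position: [0.5493, -0.1486, 0.1254]
ee_rot: [[-1.0, -0.0, -0.001], [-0.0, 1.0, 0.001], [0.001, 0.001, -1.0]]
wrist_force: [0.2, 0.0, 0.4]
finger_gap: 0.0229
finger_force: 50.0
```

step_arm([
  {"tx": 0, "ty": 0, "tz": 0.002, "yaw": 0},
  {"tx": 0, "ty": 0, "tz": 0.0015, "yaw": 0},
  {"tx": 0, "ty": 0, "tz": 0, "yaw": 0},
  {"tx": 0, "ty": 0, "tz": 0, "yaw": 0},
  {"tx": 0, "ty": 0, "tz": 0, "yaw": 0},
])

```text
time: 20.3
position: [0.5498, -0.1488, 0.1241]
ee_rot: [[-1.0, 0.0, 0.001], [0.0, 1.0, -0.0], [-0.001, -0.0, -1.0]]
wrist_force: [-3.1, 2.8, 10.4]
finger_gap: 0.0228
finger_force: 50.0
```

step_arm([
  {"tx": 0, "ty": 0, "tz": -0.008, "yaw": 0},
  {"tx": 0.0134, "ty": 0.0246, "tz": 0, "yaw": 0},
  {"tx": 0.0135, "ty": 0.0246, "tz": 0, "yaw": 0},
  {"tx": 0, "ty": 0, "tz": 0.003, "yaw": 0},
  {"tx": 0, "ty": 0, "tz": 0.002, "yaw": 0},
])

```text
time: 20.8
position: [0.523, -0.0999, 0.1257]
ee_rot: [[-1.0, -0.0, 0.0], [-0.0, 1.0, -0.0], [-0.0, -0.0, -1.0]]
wrist_force: [0.3, -0.2, -1.3]
finger_gap: 0.0229
finger_force: 50.0
```

step_arm([
  {"tx": 0, "ty": 0, "tz": 0.0015, "yaw": 0},
  {"tx": 0, "ty": 0, "tz": 0.0015, "yaw": 0},
  {"tx": 0, "ty": 0, "tz": 0, "yaw": 0},
  {"tx": 0, "ty": 0, "tz": 0, "yaw": 0},
  {"tx": 0, "ty": 0, "tz": 0, "yaw": 0},
])

```text
time: 21.3
position: [0.5238, -0.1005, 0.1243]
ee_rot: [[-1.0, 0.001, 0.002], [0.001, 1.0, -0.0], [-0.002, -0.0, -1.0]]
wrist_force: [-3.6, 4.1, 17.1]
finger_gap: 0.0228
finger_force: 50.0
```

step_arm([
  {"tx": 0, "ty": 0, "tz": -0.008, "yaw": 0},
  {"tx": -0.0381, "ty": -0.0112, "tz": 0, "yaw": 0},
  {"tx": 0, "ty": 0, "tz": 0, "yaw": 0},
  {"tx": 0, "ty": 0, "tz": 0.003, "yaw": 0},
  {"tx": 0, "ty": 0, "tz": 0.002, "yaw": 0},
])

```text
time: 21.8
position: [0.5605, -0.1112, 0.1249]
ee_rot: [[-1.0, 0.001, -0.001], [0.001, 1.0, 0.0], [0.001, 0.0, -1.0]]
wrist_force: [0.2, 0.5, -1.2]
finger_gap: 0.0228
finger_force: 50.0
```

step_arm([
  {"tx": 0, "ty": 0, "tz": 0.0015, "yaw": 0},
  {"tx": 0, "ty": 0, "tz": 0.0015, "yaw": 0},
  {"tx": 0, "ty": 0, "tz": 0, "yaw": 0},
  {"tx": 0, "ty": 0, "tz": 0, "yaw": 0},
  {"tx": 0, "ty": 0, "tz": 0, "yaw": 0},
])

```text
time: 22.3
position: [0.561, -0.1113, 0.124]
ee_rot: [[-1.0, 0.0, 0.001], [0.0, 1.0, -0.001], [-0.001, -0.001, -1.0]]
wrist_force: [-3.4, 0.5, 10.7]
finger_gap: 0.0231
finger_force: 50.0
```

step_arm([
  {"tx": 0, "ty": 0, "tz": -0.008, "yaw": 0},
  {"tx": 0.0246, "ty": -0.0134, "tz": 0, "yaw": 0},
  {"tx": 0.0246, "ty": -0.0134, "tz": 0, "yaw": 0},
  {"tx": 0, "ty": 0, "tz": 0.003, "yaw": 0},
  {"tx": 0, "ty": 0, "tz": 0.002, "yaw": 0},
])

```text
time: 22.8
position: [0.5119, -0.138, 0.1257]
ee_rot: [[-1.0, 0.001, 0.001], [0.001, 1.0, -0.0], [-0.001, -0.0, -1.0]]
wrist_force: [-0.4, 0.8, -1.0]
finger_gap: 0.0227
finger_force: 50.0
```

step_arm([
  {"tx": 0, "ty": 0, "tz": 0.002, "yaw": 0},
  {"tx": 0, "ty": 0, "tz": 0.002, "yaw": 0},
  {"tx": 0, "ty": 0, "tz": 0, "yaw": 0},
  {"tx": 0, "ty": 0, "tz": 0, "yaw": 0},
  {"tx": 0, "ty": 0, "tz": 0, "yaw": 0},
])

```text
time: 23.3
position: [0.5131, -0.1379, 0.1237]
ee_rot: [[-1.0, -0.001, 0.002], [-0.001, 1.0, -0.002], [-0.002, -0.002, -1.0]]
wrist_force: [-4.9, 1.0, 18.5]
finger_gap: 0.0227
finger_force: 50.0
```

step_arm([
  {"tx": 0, "ty": 0, "tz": -0.008, "yaw": 0},
  {"tx": -0.038, "ty": -0.0112, "tz": 0, "yaw": 0},
  {"tx": 0, "ty": 0, "tz": 0, "yaw": 0},
  {"tx": 0, "ty": 0, "tz": 0.003, "yaw": 0},
  {"tx": 0, "ty": 0, "tz": 0.002, "yaw": 0},
])

```text
time: 23.8
position: [0.5496, -0.1486, 0.1241]
ee_rot: [[-1.0, -0.0, -0.001], [-0.0, 1.0, 0.0], [0.001, 0.0, -1.0]]
wrist_force: [-0.6, -0.1, 7.7]
finger_gap: 0.0229
finger_force: 50.0
```

step_arm([
  {"tx": 0, "ty": 0, "tz": 0.0015, "yaw": 0},
  {"tx": 0, "ty": 0, "tz": 0.0015, "yaw": 0},
  {"tx": 0, "ty": 0, "tz": 0, "yaw": 0},
  {"tx": 0, "ty": 0, "tz": 0, "yaw": 0},
  {"tx": 0, "ty": 0, "tz": 0, "yaw": 0},
])

```text
time: 24.3
position: [0.55, -0.1488, 0.1236]
ee_rot: [[-1.0, 0.0, 0.002], [0.0, 1.0, -0.001], [-0.002, -0.001, -1.0]]
wrist_force: [-3.5, 1.8, 14.3]
finger_gap: 0.0227
finger_force: 50.0
```

step_arm([
  {"tx": 0, "ty": 0, "tz": 0.001, "yaw": 0},
  {"tx": 0, "ty": 0, "tz": 0, "yaw": 0},
  {"tx": 0, "ty": 0, "tz": 0, "yaw": 0},
  {"tx": 0, "ty": 0, "tz": 0, "yaw": 0},
  {"tx": 0, "ty": 0, "tz": 0, "yaw": 0},
])

```text
time: 24.8
position: [0.5502, -0.1489, 0.1232]
ee_rot: [[-1.0, 0.0, 0.003], [0.0, 1.0, -0.001], [-0.003, -0.001, -1.0]]
wrist_force: [-3.0, 2.4, 20.1]
finger_gap: 0.0232
finger_force: 50.0
```

step_arm([
  {"tx": 0, "ty": 0, "tz": -0.008, "yaw": 0},
  {"tx": 0.0134, "ty": 0.0246, "tz": 0, "yaw": 0},
  {"tx": 0.0135, "ty": 0.0246, "tz": 0, "yaw": 0},
  {"tx": 0, "ty": 0, "tz": 0.003, "yaw": 0},
  {"tx": 0, "ty": 0, "tz": 0.002, "yaw": 0},
])

```text
time: 25.3
position: [0.5228, -0.0992, 0.1241]
ee_rot: [[-1.0, -0.0, -0.0], [-0.0, 1.0, 0.001], [0.0, 0.001, -1.0]]
wrist_force: [-4.1, 8.1, 18.1]
finger_gap: 0.0226
finger_force: 50.1
```

step_arm([
  {"tx": 0, "ty": 0, "tz": 0.0015, "yaw": 0},
  {"tx": 0, "ty": 0, "tz": 0.0015, "yaw": 0},
  {"tx": 0, "ty": 0, "tz": 0, "yaw": 0},
  {"tx": 0, "ty": 0, "tz": 0, "yaw": 0},
  {"tx": 0, "ty": 0, "tz": 0, "yaw": 0},
])

```text
time: 25.8
position: [0.5239, -0.0995, 0.1234]
ee_rot: [[-1.0, 0.001, 0.002], [0.001, 1.0, 0.002], [-0.002, 0.002, -1.0]]
wrist_force: [-7.1, 10.7, 28.9]
finger_gap: 0.0229
finger_force: 50.1
```

step_arm([
  {"tx": 0, "ty": 0, "tz": -0.008, "yaw": 0},
  {"tx": -0.0381, "ty": -0.0112, "tz": 0, "yaw": 0},
  {"tx": 0, "ty": 0, "tz": 0, "yaw": 0},
  {"tx": 0, "ty": 0, "tz": 0.003, "yaw": 0},
  {"tx": 0, "ty": 0, "tz": 0.002, "yaw": 0},
])

```text
time: 26.3
position: [0.5612, -0.1117, 0.1238]
ee_rot: [[-1.0, 0.001, 0.001], [0.001, 1.0, -0.001], [-0.001, -0.001, -1.0]]
wrist_force: [-0.9, 0.0, 12.2]
finger_gap: 0.0226
finger_force: 50.0
```

step_arm([
  {"tx": 0, "ty": 0, "tz": 0.0015, "yaw": 0},
  {"tx": 0, "ty": 0, "tz": 0.0015, "yaw": 0},
  {"tx": 0, "ty": 0, "tz": 0, "yaw": 0},
  {"tx": 0, "ty": 0, "tz": 0, "yaw": 0},
  {"tx": 0, "ty": 0, "tz": 0, "yaw": 0},
])

```text
time: 26.8
position: [0.5616, -0.1117, 0.1231]
ee_rot: [[-1.0, 0.0, 0.004], [0.0, 1.0, -0.002], [-0.004, -0.002, -1.0]]
wrist_force: [-2.5, -1.2, 17.3]
finger_gap: 0.023
finger_force: 50.0
```

step_arm([
  {"tx": 0, "ty": 0, "tz": -0.01, "yaw": 0},
  {"tx": 0, "ty": 0, "tz": -0.02, "yaw": 0},
  {"tx": 0, "ty": 0, "tz": -0.02, "yaw": 0},
  {"tx": 0.004, "ty": 0.04, "tz": 0, "yaw": 0},
  {"tx": 0.004, "ty": 0.04, "tz": 0, "yaw": 0},
])

```text
time: 27.3
position: [0.5525, -0.0308, 0.1708]
ee_rot: [[-1.0, 0.003, 0.0], [0.003, 1.0, -0.0], [-0.0, -0.0, -1.0]]
wrist_force: [0.3, 0.4, -1.2]
finger_gap: 0.0224
finger_force: 50.0
```

step_arm([
  {"tx": 0.004, "ty": 0.045, "tz": 0, "yaw": 0},
  {"tx": 0.003, "ty": 0.045, "tz": 0, "yaw": 0},
  {"tx": 0, "ty": 0.03, "tz": 0, "yaw": 0},
  {"tx": 0, "ty": 0, "tz": 0, "yaw": 0},
  {"tx": 0, "ty": 0, "tz": 0, "yaw": 0},
])

```text
time: 27.8
position: [0.5457, 0.0888, 0.1703]
ee_rot: [[-1.0, -0.001, -0.001], [-0.001, 1.0, -0.0], [0.001, -0.0, -1.0]]
wrist_force: [-0.4, 0.3, -1.1]
finger_gap: 0.0231
finger_force: 50.0
```

Run:
```python
from h import *
s=sense(); print(s["time"],s["position"],s["wrist_force"],s["moment"])
sc=capture("scene")
o=np.hstack([crop(sc,282,215,80,75,5),crop(sc,195,120,80,75,5)])
cv2.imwrite("pics/g4.png",o[:,:,::-1])
a=np.radians(np.arange(0,360,5))
for z in(.042,.044,.046):
  for r in(.0215,.035):
    q=(proj("scene",np.c_[.5365+r*np.cos(a),-.1245+r*np.sin(a),np.full(72,z)])-[281.6,214.6])*5
    print(z,r,q.min(0).round(),q.max(0).round())
p=s["position"]
for dz in(.078-.0834+.028,-.0294,-.0834): print((proj("scene",[p[0],p[1],p[2]+dz])-[194.6,119.6])*5+[400,0])
```

```text
27.8 [0.54572946 0.08883466 0.17032007] [-0.35929687  0.34356374 -1.11878949] [ 0.01260482 -0.03150531  0.01711027]
0.042 0.0215 [147. 131.] [249. 188.]
0.042 0.035 [115. 114.] [281. 207.]
0.044 0.0215 [147. 127.] [249. 184.]
0.044 0.035 [115. 110.] [282. 203.]
0.046 0.0215 [147. 123.] [250. 180.]
0.046 0.035 [115. 106.] [282. 199.]
[[648.6989169  171.73357329]]
[[650.5641021  278.53723566]]
[[652.39243601 384.47711   ]]
```

View pics/g4.png

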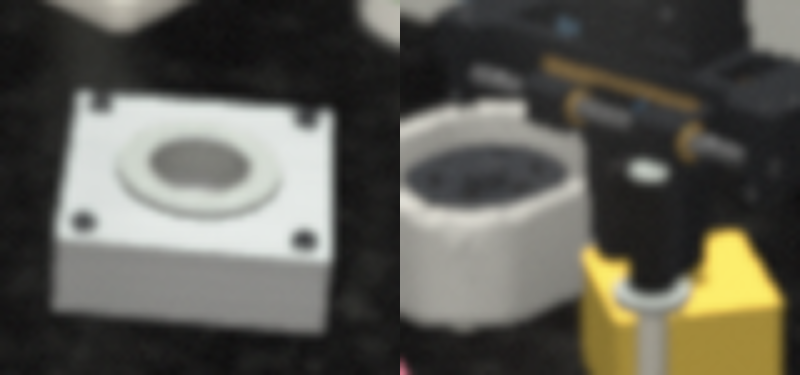

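The left crop shows the flange lying on the block, hole spanning rows 134–190, which matches a top face at z ≈ 0.042. The right crop shows no slip in the grip (handle top at 648,172 as predicted). I'll do one more firm round to make sure every side is used up.

step_arm([
  {"tx": 0.0068, "ty": -0.0454, "tz": 0, "yaw": 0},
  {"tx": 0.0068, "ty": -0.0454, "tz": 0, "yaw": 0},
  {"tx": 0.0068, "ty": -0.0454, "tz": 0, "yaw": 0},
  {"tx": 0.0068, "ty": -0.0454, "tz": 0, "yaw": 0},
  {"tx": 0.0068, "ty": -0.0454, "tz": 0, "yaw": 0},
])

```text
time: 28.35
position: [0.5109, -0.1413, 0.1706]
ee_rot: [[-1.0, 0.002, -0.0], [0.002, 1.0, -0.0], [0.0, -0.0, -1.0]]
wrist_force: [0.3, -0.4, -1.3]
finger_gap: 0.0231
finger_force: 50.0
```

step_arm([
  {"tx": 0, "ty": 0, "tz": 0.015, "yaw": 0},
  {"tx": 0, "ty": 0, "tz": 0.018, "yaw": 0},
  {"tx": 0, "ty": 0, "tz": 0.01, "yaw": 0},
  {"tx": 0, "ty": 0, "tz": 0, "yaw": 0},
  {"tx": 0, "ty": 0, "tz": 0.0025, "yaw": 0},
])

```text
time: 28.85
position: [0.5123, -0.1385, 0.1257]
ee_rot: [[-1.0, 0.0, 0.001], [0.0, 1.0, -0.001], [-0.001, -0.001, -1.0]]
wrist_force: [0.0, -0.5, -1.4]
finger_gap: 0.0227
finger_force: 50.0
```

step_arm([
  {"tx": 0, "ty": 0, "tz": 0, "yaw": 0},
  {"tx": 0, "ty": 0, "tz": 0, "yaw": 0},
  {"tx": 0, "ty": 0, "tz": 0, "yaw": 0},
  {"tx": 0, "ty": 0, "tz": 0, "yaw": 0},
  {"tx": 0, "ty": 0, "tz": 0, "yaw": 0},
])

```text
time: 29.35
position: [0.5121, -0.1381, 0.1252]
ee_rot: [[-1.0, 0.0, 0.0], [0.0, 1.0, -0.0], [-0.0, -0.0, -1.0]]
wrist_force: [0.9, -0.9, -1.6]
finger_gap: 0.0228
finger_force: 50.0
```

step_arm([
  {"tx": 0, "ty": 0, "tz": 0.001, "yaw": 0},
  {"tx": 0, "ty": 0, "tz": 0, "yaw": 0},
  {"tx": 0, "ty": 0, "tz": 0, "yaw": 0},
  {"tx": 0, "ty": 0, "tz": 0, "yaw": 0},
  {"tx": 0, "ty": 0, "tz": 0, "yaw": 0},
])

```text
time: 29.85
position: [0.5123, -0.1382, 0.1246]
ee_rot: [[-1.0, 0.0, 0.001], [0.0, 1.0, -0.0], [-0.001, -0.0, -1.0]]
wrist_force: [-0.8, 1.0, 5.7]
finger_gap: 0.0228
finger_force: 50.0
```

step_arm([
  {"tx": 0, "ty": 0, "tz": 0.002, "yaw": 0},
  {"tx": 0, "ty": 0, "tz": 0.002, "yaw": 0},
  {"tx": 0, "ty": 0, "tz": 0, "yaw": 0},
  {"tx": 0, "ty": 0, "tz": 0, "yaw": 0},
  {"tx": 0, "ty": 0, "tz": 0, "yaw": 0},
])

```text
time: 30.35
position: [0.5131, -0.1384, 0.123]
ee_rot: [[-1.0, 0.0, 0.004], [0.0, 1.0, -0.002], [-0.004, -0.002, -1.0]]
wrist_force: [-5.6, 3.1, 27.1]
finger_gap: 0.0231
finger_force: 50.0
```

step_arm([
  {"tx": 0, "ty": 0, "tz": -0.009, "yaw": 0},
  {"tx": -0.038, "ty": -0.0112, "tz": 0, "yaw": 0},
  {"tx": 0, "ty": 0, "tz": 0, "yaw": 0},
  {"tx": 0, "ty": 0, "tz": 0.003, "yaw": 0},
  {"tx": 0, "ty": 0, "tz": 0.002, "yaw": 0},
])

```text
time: 30.85
position: [0.5498, -0.1492, 0.124]
ee_rot: [[-1.0, 0.0, 0.0], [0.0, 1.0, -0.0], [-0.0, -0.0, -1.0]]
wrist_force: [-2.1, 0.9, 10.2]
finger_gap: 0.023
finger_force: 50.0
```

step_arm([
  {"tx": 0, "ty": 0, "tz": 0.002, "yaw": 0},
  {"tx": 0, "ty": 0, "tz": 0.002, "yaw": 0},
  {"tx": 0, "ty": 0, "tz": 0, "yaw": 0},
  {"tx": 0, "ty": 0, "tz": 0, "yaw": 0},
  {"tx": 0, "ty": 0, "tz": 0, "yaw": 0},
])

```text
time: 31.35
position: [0.5503, -0.1493, 0.1228]
ee_rot: [[-1.0, 0.0, 0.003], [0.0, 1.0, -0.001], [-0.003, -0.001, -1.0]]
wrist_force: [-4.8, 2.5, 20.1]
finger_gap: 0.0229
finger_force: 50.0
```

step_arm([
  {"tx": 0, "ty": 0, "tz": -0.009, "yaw": 0},
  {"tx": 0.0134, "ty": 0.0246, "tz": 0, "yaw": 0},
  {"tx": 0.0135, "ty": 0.0246, "tz": 0, "yaw": 0},
  {"tx": 0, "ty": 0, "tz": 0.003, "yaw": 0},
  {"tx": 0, "ty": 0, "tz": 0.002, "yaw": 0},
])

```text
time: 31.85
position: [0.5229, -0.0997, 0.1242]
ee_rot: [[-1.0, -0.0, -0.0], [-0.0, 1.0, 0.001], [0.0, 0.001, -1.0]]
wrist_force: [-4.0, 5.4, 13.8]
finger_gap: 0.0229
finger_force: 50.0
```

step_arm([
  {"tx": 0, "ty": 0, "tz": 0.002, "yaw": 0},
  {"tx": 0, "ty": 0, "tz": 0.002, "yaw": 0},
  {"tx": 0, "ty": 0, "tz": 0, "yaw": 0},
  {"tx": 0, "ty": 0, "tz": 0, "yaw": 0},
  {"tx": 0, "ty": 0, "tz": 0, "yaw": 0},
])

```text
time: 32.35
position: [0.5243, -0.1001, 0.1232]
ee_rot: [[-1.0, 0.001, 0.003], [0.001, 1.0, 0.001], [-0.003, 0.001, -1.0]]
wrist_force: [-6.8, 10.0, 31.0]
finger_gap: 0.0226
finger_force: 50.1
```

step_arm([
  {"tx": 0, "ty": 0, "tz": -0.009, "yaw": 0},
  {"tx": -0.0381, "ty": -0.0112, "tz": 0, "yaw": 0},
  {"tx": 0, "ty": 0, "tz": 0, "yaw": 0},
  {"tx": 0, "ty": 0, "tz": 0.003, "yaw": 0},
  {"tx": 0, "ty": 0, "tz": 0.002, "yaw": 0},
])

```text
time: 32.85
position: [0.5611, -0.1118, 0.1239]
ee_rot: [[-1.0, 0.001, 0.0], [0.001, 1.0, -0.0], [-0.0, -0.0, -1.0]]
wrist_force: [-0.9, -0.3, 10.3]
finger_gap: 0.0227
finger_force: 50.0
```

step_arm([
  {"tx": 0, "ty": 0, "tz": 0.002, "yaw": 0},
  {"tx": 0, "ty": 0, "tz": 0.002, "yaw": 0},
  {"tx": 0, "ty": 0, "tz": 0, "yaw": 0},
  {"tx": 0, "ty": 0, "tz": 0, "yaw": 0},
  {"tx": 0, "ty": 0, "tz": 0, "yaw": 0},
])

```text
time: 33.35
position: [0.5617, -0.1119, 0.1228]
ee_rot: [[-1.0, 0.0, 0.003], [0.0, 1.0, -0.002], [-0.003, -0.002, -1.0]]
wrist_force: [-2.7, 0.2, 20.1]
finger_gap: 0.0231
finger_force: 50.0
```

step_arm([
  {"tx": 0, "ty": 0, "tz": 0.0005, "yaw": 0},
  {"tx": 0, "ty": 0, "tz": 0.0005, "yaw": 0},
  {"tx": 0, "ty": 0, "tz": 0, "yaw": 0},
  {"tx": 0, "ty": 0, "tz": 0, "yaw": 0},
  {"tx": 0, "ty": 0, "tz": 0, "yaw": 0},
])

```text
time: 33.85
position: [0.5619, -0.112, 0.1225]
ee_rot: [[-1.0, 0.0, 0.004], [0.0, 1.0, -0.002], [-0.004, -0.002, -1.0]]
wrist_force: [-5.4, 1.7, 23.5]
finger_gap: 0.0225
finger_force: 50.0
```

step_arm([
  {"tx": 0, "ty": 0, "tz": -0.002, "yaw": 0},
  {"tx": 0, "ty": 0, "tz": -0.002, "yaw": 0},
  {"tx": 0, "ty": 0, "tz": 0, "yaw": 0},
  {"tx": 0, "ty": 0, "tz": 0, "yaw": 0},
  {"tx": 0, "ty": 0, "tz": 0, "yaw": 0},
])

```text
time: 34.35
position: [0.5613, -0.1117, 0.1238]
ee_rot: [[-1.0, 0.0, 0.001], [0.0, 1.0, -0.001], [-0.001, -0.001, -1.0]]
wrist_force: [-1.1, -1.2, 8.7]
finger_gap: 0.0229
finger_force: 50.0
```

step_arm([
  {"tx": 0, "ty": 0, "tz": -0.01, "yaw": 0},
  {"tx": 0, "ty": 0, "tz": -0.02, "yaw": 0},
  {"tx": 0, "ty": 0, "tz": -0.02, "yaw": 0},
  {"tx": 0.004, "ty": 0.04, "tz": 0, "yaw": 0},
  {"tx": 0.004, "ty": 0.045, "tz": 0, "yaw": 0},
])

```text
time: 34.85
position: [0.5529, -0.0262, 0.1733]
ee_rot: [[-1.0, 0.003, 0.0], [0.003, 1.0, 0.0], [-0.0, 0.0, -1.0]]
wrist_force: [0.5, 0.8, -2.1]
finger_gap: 0.0226
finger_force: 50.0
```

step_arm([
  {"tx": 0.004, "ty": 0.045, "tz": 0, "yaw": 0},
  {"tx": 0.0036, "ty": 0.045, "tz": 0, "yaw": 0},
  {"tx": 0, "ty": 0.04, "tz": 0, "yaw": 0},
  {"tx": 0, "ty": 0.0176, "tz": 0, "yaw": 0},
  {"tx": 0, "ty": 0, "tz": 0, "yaw": 0},
])

```text
time: 35.35
position: [0.545, 0.1234, 0.1728]
ee_rot: [[-1.0, -0.003, -0.001], [-0.003, 1.0, 0.0], [0.001, 0.0, -1.0]]
wrist_force: [0.0, 0.7, -2.1]
finger_gap: 0.0228
finger_force: 50.0
```

step_arm([
  {"tx": 0, "ty": 0, "tz": 0.01, "yaw": 0},
  {"tx": 0, "ty": 0, "tz": 0.01, "yaw": 0},
  {"tx": 0, "ty": 0, "tz": 0, "yaw": 0},
  {"tx": 0, "ty": 0, "tz": 0, "yaw": 0},
  {"tx": 0, "ty": 0, "tz": 0, "yaw": 0},
])

```text
time: 35.85
position: [0.5459, 0.1208, 0.1532]
ee_rot: [[-1.0, 0.001, 0.0], [0.001, 1.0, -0.0], [-0.0, -0.0, -1.0]]
wrist_force: [-0.3, -0.3, -1.7]
finger_gap: 0.0227
finger_force: 50.0
```

Run:
```python
from h import *
s=sense(); print(s["time"],s["position"],s["wrist_force"],s["moment"])
sc=capture("scene")
o=crop(sc,195,140,80,80,7)
cv2.imwrite("pics/g5.png",o[:,:,::-1])
p=s["position"]; f=lambda P:((proj("scene",P)-[194.6,139.6])*7).round()
print(f([p[0],p[1],p[2]-.0834]),f([.5462,.1207,.048]),f([.5455,.12,.048]))
```

```text
35.85 [0.54593591 0.12081987 0.15318543] [-0.25720246 -0.27638172 -1.691744  ] [0.0744358  0.03115037 0.00130662]
[[280. 415.]] [[282. 471.]] [[283. 473.]]
```

View pics/g5.png

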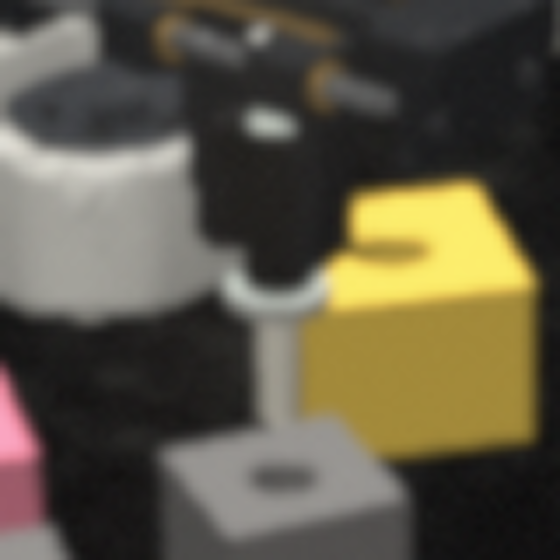

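The hole (crop 283,476) lies directly below the hanging nose (end about 280,420), so I can lower it in.

step_arm([
  {"tx": 0.0007, "ty": -0.0005, "tz": 0.01, "yaw": 0},
  {"tx": 0, "ty": 0, "tz": 0.01, "yaw": 0},
  {"tx": 0, "ty": 0, "tz": 0.01, "yaw": 0},
  {"tx": 0, "ty": 0, "tz": 0, "yaw": 0},
  {"tx": 0, "ty": 0, "tz": 0, "yaw": 0},
])

```text
time: 36.4
position: [0.545, 0.1208, 0.1227]
ee_rot: [[-1.0, 0.0, -0.001], [0.0, 1.0, -0.0], [0.001, -0.0, -1.0]]
wrist_force: [-0.0, -0.2, -1.2]
finger_gap: 0.0231
finger_force: 50.0
```

In the hole without contact.

step_arm([
  {"tx": 0, "ty": 0, "tz": 0.012, "yaw": 0},
  {"tx": 0, "ty": 0, "tz": 0.012, "yaw": 0},
  {"tx": 0, "ty": 0, "tz": 0.008, "yaw": 0},
  {"tx": 0, "ty": 0, "tz": 0, "yaw": 0},
  {"tx": 0, "ty": 0, "tz": 0, "yaw": 0},
])

```text
time: 36.9
position: [0.5451, 0.1208, 0.0909]
ee_rot: [[-1.0, 0.0, -0.0], [0.0, 1.0, -0.0], [0.0, -0.0, -1.0]]
wrist_force: [0.5, 0.8, -0.9]
finger_gap: 0.0229
finger_force: 50.0
```

step_arm([
  {"tx": 0, "ty": 0, "tz": 0.001, "yaw": 0},
  {"tx": 0, "ty": 0, "tz": 0.001, "yaw": 0},
  {"tx": 0, "ty": 0, "tz": 0.0005, "yaw": 0},
  {"tx": 0, "ty": 0, "tz": 0, "yaw": 0},
  {"tx": 0, "ty": 0, "tz": 0, "yaw": 0},
])

```text
time: 37.4
position: [0.5451, 0.1208, 0.0886]
ee_rot: [[-1.0, 0.0, 0.0], [0.0, 1.0, 0.0], [-0.0, 0.0, -1.0]]
wrist_force: [-0.6, 0.5, -1.6]
finger_gap: 0.0226
finger_force: 50.0
```

step_arm([
  {"tx": 0, "ty": 0, "tz": 0.0005, "yaw": 0},
  {"tx": 0, "ty": 0, "tz": 0.0005, "yaw": 0},
  {"tx": 0, "ty": 0, "tz": 0.0003, "yaw": 0},
  {"tx": 0, "ty": 0, "tz": 0, "yaw": 0},
  {"tx": 0, "ty": 0, "tz": 0, "yaw": 0},
])

```text
time: 37.9
position: [0.5451, 0.1208, 0.0876]
ee_rot: [[-1.0, 0.0, 0.0], [0.0, 1.0, -0.0], [-0.0, -0.0, -1.0]]
wrist_force: [-3.3, -0.6, 5.9]
finger_gap: 0.0229
finger_force: 50.0
```

Seated on the collar. Open partly, wait, and rise.

step_arm([
  {"tx": 0, "ty": 0, "tz": 0, "yaw": 0},
  {"tx": 0, "ty": 0, "tz": 0, "yaw": 0},
  {"tx": 0, "ty": 0, "tz": 0, "yaw": 0},
  {"tx": 0, "ty": 0, "tz": 0, "yaw": 0},
  {"tx": 0, "ty": 0, "tz": 0, "yaw": 0},
], grip=55)

```text
time: 38.4
position: [0.5451, 0.1208, 0.0872]
ee_rot: [[-1.0, 0.0, 0.0], [0.0, 1.0, -0.0], [-0.0, -0.0, -1.0]]
wrist_force: [1.0, 0.3, 0.0]
finger_gap: 0.0484
finger_force: 0.0
```

step_arm([
  {"tx": 0, "ty": 0, "tz": -0.01, "yaw": 0},
  {"tx": 0, "ty": 0, "tz": -0.02, "yaw": 0},
  {"tx": 0, "ty": 0, "tz": -0.03, "yaw": 0},
  {"tx": 0, "ty": 0, "tz": -0.04, "yaw": 0},
  {"tx": 0, "ty": 0, "tz": -0.04, "yaw": 0},
])

```text
time: 38.9
position: [0.5447, 0.1208, 0.2294]
ee_rot: [[-1.0, 0.0, 0.0], [0.0, 1.0, 0.0], [-0.0, 0.0, -1.0]]
wrist_force: [0.1, 0.2, 0.1]
finger_gap: 0.0483
finger_force: 0.0
```

step_arm([
  {"tx": 0.02, "ty": 0.02, "tz": -0.03, "yaw": 0},
  {"tx": 0.034, "ty": 0.034, "tz": 0, "yaw": 0},
  {"tx": 0.034, "ty": 0.034, "tz": 0, "yaw": 0},
  {"tx": 0.034, "ty": 0.034, "tz": 0, "yaw": 0},
  {"tx": 0, "ty": 0, "tz": 0, "yaw": 0},
])

```text
time: 39.4
position: [0.4198, 0.2457, 0.2584]
ee_rot: [[-1.0, -0.005, 0.001], [-0.005, 1.0, 0.001], [-0.001, 0.001, -1.0]]
wrist_force: [1.0, 0.1, -0.5]
finger_gap: 0.0485
finger_force: 0.0
```

Run:
```python
from h import *
s=sense(); print(s["time"],s["position"],s["wrist_force"])
sc=capture("scene");t=capture("top")
o=np.vstack([np.hstack([crop(t,292,180,75,75,4),crop(t,202,180,75,75,4)]),np.hstack([crop(sc,282,215,75,75,4),crop(sc,195,170,75,75,4)])])
o=np.vstack([o])[:600]
cv2.imwrite("pics/g6.png",o[:,:,::-1])
a=np.load("pics/top0.npy").astype(int); d=np.abs(a-t).max(2)
for nm,(x,y,w,h) in dict(timer=(255,145,40,38),tape=(358,260,50,50),weight=(183,270,18,20)).items(): print(nm,(d[y:y+h,x:x+w]>60).sum())
```

```text
39.4 [0.41980271 0.24569523 0.25842708] [ 1.00000411  0.12635451 -0.49748074]
timer 0
tape 0
weight 77
```

View pics/g6.png

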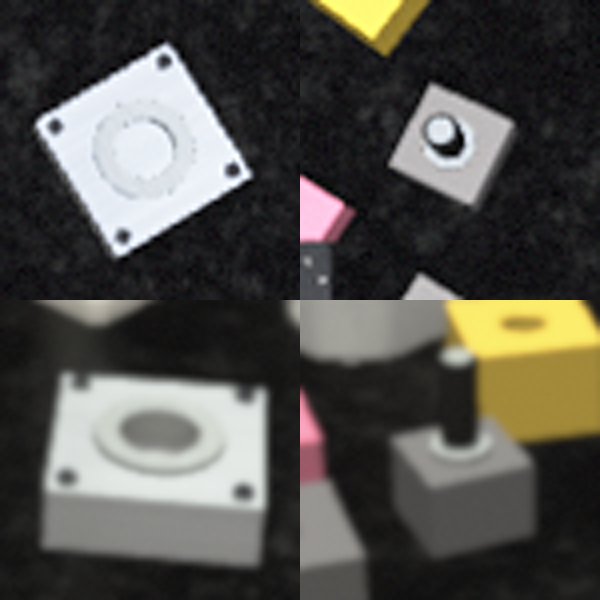

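The cup's flange lies flat on the block and the drift stands upright with its collar on the stand. The timer and tape are unchanged. The weight is only hidden by the arm, which stayed well above it.

```bash
python3 -c "
from rig import *
print(finish_job())"
```

```text
the job is handed in; nothing more can be done
None
```

I tapped the bearing cup down until its flange looks fully home on the block, put the drift back upright in its stand, and handed the job in; the timer and tape did not move, and the weight was out of view behind the arm at the last check.

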